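Lay a cam cover down and seat it in the corner of the work board

TASK

The aluminium cam cover stands on its end on the rubber work board. Push it over near its top, without lifting it, so that it falls onto its open flange side; then slide it sideways against the long fence and press it home there for about a second, and after that slide it along the fence to the end stop and press it home there for about a second. Both bars are clamped at a new setting each time, so feel for them, and press firmly but gently (about 10 to 15 N on the cover, never more than 30 N); leave the cover lying flush against both, and do not disturb the other parts.

Things in the scene. Friction and masses are not known exactly. Their poses are not given: they have to be found in the camera images.
- cover_center (a point): Centre of the cam cover: a loose hollow aluminium casting 230 long, 90 wide, 56 thick, 0.3 to 0.5 kg, starting upright on its end on the board. Own z axis: along the length (up at the start); y: across the width; x: out of the open flange side, which must end facing down. It tips towards +x under about 1 N at the top, falls by itself beyond 14 degrees, then lies with its length along its former x.
- board_top (a point): Reference point on the rubber top (10 above the bench) of the fixed work board, 430 x 245. Axes: x along the length towards the end stop, y away from the fence, z up. From this point the rubber reaches from -210 to 220 in x and from -140 to 105 in y. The cover starts at x -165 to -130, y 0 to 17, its x axis within 5 degrees of the board's.
- carton_center (a point): Bystander: centre of a cardboard carton 120 x 75 x 50 on the bench beyond the fence.
- filter_center (a point): Bystander: centre of a white round filter can, 72 across, 85 high, on the bench beyond the fence.
- nut_center (a point): Bystander: centre of a large steel ring nut 44 across, 16 high, on the bench just beyond the end stop's end of the board.
- spanner_grip (a point): Bystander: handle of a spanner 170 long lying on the bench beyond the end stop.
- cover: The same cover, origin at the centre of its foot end, same axes. Ribbed side (-x): a raised band 46 wide, 4.5 high, and two flat 22 mm screw heads, 8 above the side, 40 and 150 up from the foot. Flange edges (the 10 mm next to the open side) give the 90 width; side walls above are 82 wide; end walls flat, full width. Lying, it slides on the rubber under about 2 to 5 N.
- board_fence (a point): Reference point on the board for the fence: a rigid, clamped steel bar 320 long (along x, from -200 to 120 of the board), 18 high, 15 thick, by the -y edge. Its inner face lies 0 to 40 to the +y side of this point (axes as the board's): the setting differs each time and is not measured. Named fence in the rules, origin at its middle.
- board_stop (a point): Reference point on the board for the end stop: a rigid, clamped steel bar 135 wide (along y), 24 high, 20 thick, at the +x end. Its inner face lies 0 to 40 to the -x side of this point (axes as the board's): the setting differs each time and is not measured. The cover's upper end goes against it. Named stop in the rules, origin at its middle.
There are look-alikes about, which are no part of the job. What is meant by the cover is not purple or yellow, and is the smaller of those in its own colour.

How it is judged:
On the way, in this order (a step that is already met when the one before it is completed fails the run):
1. the cover has been toppled and lies on its open flange side on the board (angle between cover_center's own x axis and vertical above 3.05 rad and angular speed of cover below 0.3 rad/s), for 0.2 s.
2. the cover, lying, is pressed squarely home against the fence (over 3 N on the fence for 0.4 s) (contact force between cover and fence above 3 N and angle between the z axis of cover_center and the x axis of board_top, either way round below 0.04 rad and angle between cover_center's own x axis and vertical above 3.05 rad), for 0.4 s.
3. the cover is pressed home against the end stop (over 3 N on the stop for 0.4 s) (contact force between cover and stop above 3 N and angle between cover_center's own x axis and vertical above 3.05 rad), for 0.4 s.
At the end, for the whole second after the job is handed in: The cover lies at rest, flange side down on the board (within 0.05 rad), its end within 2.5 mm of the end stop and its side within 3 mm of the fence, parallel to the fence within 0.03 rad, and released (angle between cover_center's own x axis and vertical above 3.09 rad and x of cover_center in the frame of stop between -0.1275 and -0.122 m and y of cover_center in the frame of fence between 0.0495 and 0.0555 m and angle between the z axis of cover_center and the x axis of board_top, either way round below 0.03 rad and linear speed of cover below 0.01 m/s and angular speed of cover below 0.05 rad/s); the robot touches nothing.
It fails at once if the robot pushes on the cover with more than 30 N (contact force between cover and the fingers above 30 N or contact force between cover and the arm above 30 N).
It fails at once if the cover is lifted off the board (its centre more than 145 mm above the board) (z of cover_center in the frame of board_top above 0.145 m).
It fails at once if a bystander is moved by more than 15 mm (distance of any of carton_center, filter_center, nut_center, spanner_grip from where it was at the start of the episode above 0.015 m).
It also fails if it takes over 72 s, if anything falls off the work surface, if the arm or the gripper's body presses on something with over 40 N, if the wrist force passes 120 N, or if a joint passes its speed limit or range.

ROBOT

A 7-joint arm with a two-finger parallel gripper is mounted at the origin on the work surface. World frame = base frame: x ahead of the robot, y to its left, z up, the work surface at z = 0. Lengths are in m, angles in rad, forces in N, time in s.
With the tool pointing down it reaches from about 0.425 to 0.875 m from the base axis. Payload 8.4 kg.
Tool frame: the origin (TCP) lies between the finger pads; the fingertips stand 14 mm ahead of it and the grasp point (between the pads) lies 5 mm behind it (manip.tip_reach is the distance from the TCP to the fingertips, in m); z points along the fingers, x is the direction in which the jaws open and shut, and the axes are right-handed (so a half turn about z gives the same grasp; the last joint's range is limited). The gripper opens to 87 mm and grips with 3 to 60 N. Pads are 19 mm wide; open, the fingers measure 117 mm over their backs; the gripper's body (75 mm by 190 mm) begins 51 mm behind the grasp point.
Start: joints at [1.249, 0.333, 0.04, 1.465, -0.013, 1.343, -0.059], TCP at [0.144, -0.634, 0.237] pointing down, gripper open.
Joint ranges: [-2.58, 2.58], [-0.38, 2.09], [-1.3, 1.39], [0.25, 2.4], [-1.5, 4.64], [0.08, 2.09], [-2.65, 2.65]. Speed limits (rad/s): [2.22, 2.22, 2.79, 2.79, 3.14, 3.14, 3.14].

INTERFACE

Orientations are given as a unit quaternion [w, x, y, z].
In Python, from bench import state, vision, manip gives the robot as it stands.
- The arm moves only by the shell command python3 -m creep 'ROWS' [FORCE]. ROWS is JSON, a list of rows, each a list of 5 numbers: the closure, from 0 (fully open) to 1 (shut), then the shift along the tool's x, y, z in mm, then the turn about the tool's z in rad. A call has 1 to 20 rows; each row is the pose to reach, as a shift and turn from the pose commanded when the call began, along the tool's axes at that moment; what a row does not reach only later rows make up. A row lasts 1/12 s, in which the tool goes at most 41.7 mm and 7.16 degrees, less where a joint would pass 70% of its speed; a pose out of reach is approached as far as the arm can. A call with a gripper value outside its range is refused whole. The fingers move at their own pace and stop on an object; FORCE is the grip in N (left out, the last holds). Time passes only in rows, so rows that repeat a pose let the fingers close. It gives the time, the measured TCP pose, the force and the opening at its end, in the units of the state.
- state(): the state, without advancing time (a new reading comes with each control period).
- vision.camera(name): name is "scene" or "top" or "wrist"; returns (picture, depth): 420x560x3 uint8, red, green, blue; 420x560 float32, m along the optical axis (not along the pixel's ray), 0 where there is no reading.
- vision.get_calibration(name): a dict with "K" (3x3 intrinsics, pixels), "xyz" and "orientation" of the camera in the world. Camera axes: x right, y down, z forward; pixel columns grow to the right and rows downward; lengths in m; the calibration is good to about 2 mm. A picture is of the moment at which its call begins: read the wrist's pose just before it. get_calibration takes no time and is no camera call; for the wrist camera it gives the pose at the moment of the call.
- manip.sign_off(): hands the job in, once; it reports no verdict.
The state is a dict: "clock": time; "joint_positions": joint angles; "dq": joint speeds; "effort": joint torques, N m; "ee_pos": TCP position; "orientation": TCP orientation; "contact_force": force on the tool from outside, world axes, zero at the start; "torque": the same for the moment, N m; "grip_width": opening from 0.0 (shut) to 1.0 (fully open).
Only numpy, scipy, OpenCV 4.12 (cv2) and the standard library are available. Lean on these libraries where they do the work, as an engineer would, in place of code of your own. Each camera call takes 0.05 s, during which the arm holds its last target. There are 200 camera calls.

## Working session

There is one attempt and no reset: what is moved stays moved. The work goes in short steps, Python scripts to look and compute and a shell command to move; the robot and the scene stay as the last step left them, time stands still between calls to the robot, and variables do not carry over. Pictures are saved under pics/ and viewed, about 8 in all and at most 12, crops included, and the job is handed in when it is done.

```bash
ls; mkdir -p pics
cat > h.py <<'E'
import numpy as np, cv2
from scipy.spatial.transform import Rotation as R
from bench import state, vision, manip
def rot(q): return R.from_quat([q[1],q[2],q[3],q[0]]).as_matrix()
def cloud(name):
    c=vision.get_calibration(name); im,d=vision.camera(name)
    K=np.array(c["K"]); v,u=np.mgrid[:420,:560]
    p=np.stack([(u-K[0,2])/K[0,0]*d,(v-K[1,2])/K[1,1]*d,d],-1)
    return im,d,p@rot(c["orientation"]).T+np.array(c["xyz"])
def save(n,im): cv2.imwrite(f"pics/{n}.png",im[...,::-1])
E
python3 - <<'E'
from h import *
s=state();print(s); print(rot(s["orientation"]).round(3))
for n in("scene","top"):
    im,d,p=cloud(n); save(n,im); np.savez(n,im=im,d=d,p=p); print(vision.get_calibration(n))
E
```

```text
pics
{'clock': 0.0, 'joint_positions': array([ 1.24879429,  0.33389301,  0.03987437,  1.46625881, -0.01339936,
        1.3433334 , -0.05849984]), 'dq': array([ 4.29547963e-04, -1.26933703e-03,  2.07426316e-03, -8.46540508e-04,
        5.42231449e-04,  7.15986367e-05,  1.23066396e-03]), 'effort': array([ 4.26302231e-04, -6.56366014e+01,  1.33530390e+00, -4.03805423e+01,
       -5.97537775e-02,  4.50128212e-02,  1.72547084e-04]), 'ee_pos': array([ 0.1434976 , -0.63349726,  0.23567695]), 'orientation': array([-4.63266340e-04,  7.81327584e-01, -6.24120618e-01, -6.68466980e-04]), 'contact_force': array([-0.22811107,  0.24471697, -0.29521531]), 'torque': array([-0.00920482,  0.03377349,  0.00919619]), 'grip_width': 1.004570525920961}
[[ 0.221 -0.975 -0.   ]
 [-0.975 -0.221  0.002]
 [-0.002  0.    -1.   ]]
{'K': array([[535.50218308,   0.        , 276.9681112 ],
       [  0.        , 535.50218308, 206.97410051],
       [  0.        ,   0.        ,   1.        ]]), 'xyz': array([1.02598958, 0.93589756, 1.00311022]), 'orientation': array([-0.10567232,  0.22733539,  0.87583561, -0.41238813])}
{'K': array([[493.35827705,   0.        , 281.18692179],
       [  0.        , 493.35827705, 213.58105832],
       [  0.        ,   0.        ,   1.        ]]), 'xyz': array([ 0.45599258, -0.00989317,  1.28381141]), 'orientation': array([ 0.01610282, -0.69717935,  0.71634605, -0.02302165])}
```

View pics/scene.png

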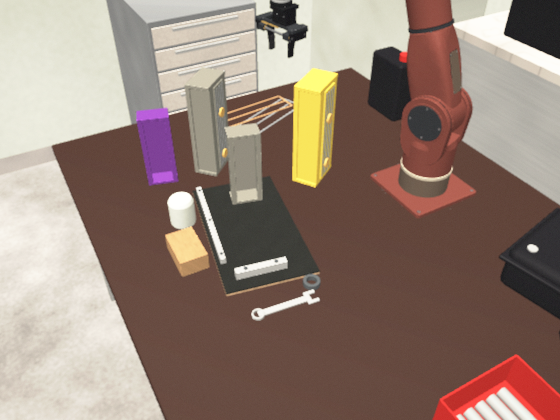

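View pics/top.png

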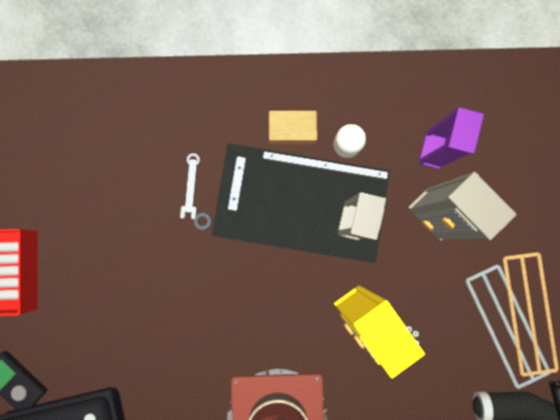

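The cover is the grey part standing on the right end of the board (top view about 362,215). The fence is the white bar along the far edge and the stop is the bar at the left (236,183). The larger grey, yellow and purple parts are look-alikes.

Run:
```python
from h import *
for n in("top","scene"):
    f=np.load(n+".npz"); im,d,p=f["im"],f["d"],f["p"]; z=p[...,2]; hsv=cv2.cvtColor(im,cv2.COLOR_RGB2HSV)
    roi=(p[...,0]>.35)&(p[...,0]<.75)&(p[...,1]>-.33)&(p[...,1]<.16)&(d>0)
    def comps(m,nm,minA=60):
        k,l,st,c=cv2.connectedComponentsWithStats((m&roi).astype(np.uint8))
        for i in range(1,k):
            if st[i,4]<minA: continue
            q=p[l==i]; r=cv2.minAreaRect((q[:,:2]*1000).astype(np.float32))
            print(n,nm,st[i,4],"c",np.round(r[0],1),"size",np.round(r[1],1),"ang",round(r[2],2),"z",np.percentile(q[:,2],[2,50,98]).round(4), "zm",np.median(q,0).round(3), cv2.boxPoints(r).round().astype(int).tolist())
    comps((z>.222)&(z<.262),"covertop")
    comps((z>.02)&(z<.045)&(hsv[...,2]>150)&(hsv[...,1]<60),"bars")
    comps((hsv[...,2]<60)&(z<.02)&(z>0.0),"board",3000)
    comps((z>.01)&(z<.1)&(hsv[...,2]>100),"all")
```

```text
top covertop 1154 c [ 504.4 -206.4] size [59.7 90.1] ang 75.07 z [0.2342 0.2402 0.2439] zm [ 0.504 -0.205  0.24 ] [[453, -224], [540, -247], [556, -189], [469, -166]]
top bars 775 c [ 648.  -139.6] size [319.2  16.5] ang 78.96 z [0.0218 0.0281 0.0335] zm [ 0.647 -0.14   0.028] [[609, -295], [626, -298], [687, 16], [670, 19]]
top bars 440 c [606.2  88. ] size [ 20.7 135. ] ang 78.82 z [0.0253 0.0343 0.0394] zm [0.606 0.088 0.034] [[538, 91], [670, 65], [674, 85], [542, 111]]
top all 869 c [729.4 -57.3] size [119.5  41.8] ang 89.1 z [0.0172 0.0499 0.0553] zm [ 0.726 -0.059  0.05 ] [[708, -117], [749, -117], [751, 2], [709, 3]]
top all 787 c [ 704.1 -200.4] size [70.4 71. ] ang 28.61 z [0.0175 0.0833 0.0894] zm [ 0.699 -0.196  0.083] [[656, -186], [690, -248], [752, -215], [718, -152]]
top all 948 c [ 650.  -139.6] size [329.6  22.7] ang 78.86 z [0.0107 0.0273 0.0333] zm [ 0.648 -0.142  0.027] [[607, -299], [629, -303], [693, 20], [671, 24]]
top all 521 c [608.5  90.9] size [ 27.2 141.4] ang 78.79 z [0.011  0.0336 0.0393] zm [0.608 0.089 0.034] [[537, 91], [675, 64], [681, 90], [542, 11
[... 910 characters left out ...]
0.218  0.044] [[442, -220], [537, -251], [559, -186], [463, -155]]
scene all 552 c [ 645.5 -138.8] size [324.5  21.2] ang 78.96 z [0.0107 0.0273 0.0322] zm [ 0.653 -0.112  0.027] [[604, -296], [625, -300], [687, 18], [666, 22]]
scene all 819 c [ 706.2 -196.4] size [68.7 71. ] ang 31.76 z [0.0124 0.0675 0.0881] zm [ 0.71  -0.179  0.067] [[658, -184], [696, -245], [754, -209], [717, -148]]
scene all 640 c [729.5 -57.9] size [128.3  40.9] ang 89.99 z [0.0132 0.0489 0.0537] zm [ 0.73  -0.038  0.049] [[709, -122], [750, -122], [750, 6], [709, 6]]
scene all 658 c [600.2  80.1] size [ 47.5 143.4] ang 77.77 z [0.0107 0.0307 0.0375] zm [0.609 0.092 0.031] [[525, 72], [665, 42], [675, 88], [535, 119]]
```

Run:
```python
from h import *
P=[]
for n in("top","scene"):
    f=np.load(n+".npz"); im,p=f["im"],f["p"]; z=p[...,2]
    for lo in(.1,.26,.3):
        m=((z>lo)&(z<.45)&(f["d"]>0)&(p[...,0]>.15)&(p[...,0]<.9)&(p[...,1]>-.75)&(p[...,1]<0)).astype(np.uint8)
        k,l,st,c=cv2.connectedComponentsWithStats(m)
        for i in range(1,k):
            if st[i,4]>80:
                q=p[l==i]; r=cv2.minAreaRect((q[:,:2]*1000).astype(np.float32))
                print(n,lo,im[l==i].mean(0).astype(int),"zmax",np.percentile(q[:,2],99).round(3),cv2.boxPoints(r).round().astype(int).tolist())
```

```text
top 0.1 [152  74 181] zmax 0.234 [[633, -441], [720, -467], [737, -411], [650, -385]]
top 0.1 [167 162 142] zmax 0.31 [[438, -426], [496, -490], [586, -409], [528, -345]]
top 0.1 [217 213 195] zmax 0.244 [[453, -224], [540, -247], [556, -189], [469, -166]]
top 0.1 [243 234  50] zmax 0.328 [[181, -214], [232, -289], [338, -218], [288, -143]]
top 0.1 [39 37 36] zmax 0.336 [[148, -536], [159, -563], [170, -558], [159, -531]]
top 0.26 [198 193 171] zmax 0.31 [[441, -429], [496, -490], [586, -409], [531, -348]]
top 0.26 [251 248  53] zmax 0.328 [[184, -218], [231, -289], [338, -218], [291, -148]]
top 0.26 [39 37 36] zmax 0.336 [[148, -536], [159, -563], [170, -558], [159, -531]]
top 0.3 [213 208 184] zmax 0.31 [[445, -434], [496, -490], [586, -409], [535, -353]]
top 0.3 [254 252  54] zmax 0.329 [[184, -219], [231, -289], [338, -218], [291, -148]]
top 0.3 [38 37 36] zmax 0.336 [[149, -535], [159, -560], [169, -555], [159, -531]]
scene 0.1 [72 70 66] zmax 0.409 [[150, -731], [203, -731], [203, -531], [150, -531]]
scene 0.1 [158 152 136] zmax 0.308 [[443, -488], [581, -495], [596, -168], [458, -162]]
scene 0.1 [232 214  96] zmax 0.327 [[177, -212], [226, -291], [345, -217], [296, -138]]
scene 0.1 [140  73 165] zmax 0.233 [[631, -447], [717, -474], [738, -406], [652, -379]]
scene 0.26 [71 69 66] zmax 0.409 [[150, -731], [203, -731], [203, -531], [150, -531]]
scene 0.26 [176 170 152] zmax 0.309 [[436, -430], [492, -494], [590, -409], [533, -345]]
scene 0.26 [239 225 104] zmax 0.327 [[180, -218], [228, -292], [344, -217], [296, -143]]
scene 0.3 [72 69 66] zmax 0.41 [[150, -731], [203, -731], [203, -531], [150, -531]]
scene 0.3 [207 200 178] zmax 0.309 [[440, -435], [492, -494], [589, -408], [536, -349]]
scene 0.3 [248 239 113] zmax 0.328 [[181, -219], [230, -293], [342, -218], [292, -145]]
```

```bash
python3 -m creep '[[0.5,0,0,-40,0],[0.5,0,0,-80,0],[0.5,0,0,-120,0],[0.5,0,0,-140,0],[0.5,-24,-35,-140,-0.1],[0.5,-48,-70,-140,-0.2],[0.5,-71,-105,-140,-0.3],[0.5,-94,-140,-140,-0.4],[0.5,-117,-175,-140,-0.5],[0.5,-141,-210,-140,-0.6],[0.5,-165,-245,-140,-0.7],[0.5,-188,-280,-140,-0.8],[0.5,-211,-315,-140,-0.9],[0.5,-235,-350,-140,-1.0],[0.5,-258,-385,-140,-1.086],[0.5,-279,-416,-140,-1.086],[0.5,-279,-416,-140,-1.086],[0.5,-279,-416,-140,-1.086],[0.5,-279,-416,-140,-1.086]]'
python3 - <<'E'
from h import *
s=state();r=rot(s["orientation"]);print(s["clock"],s["ee_pos"],np.degrees(np.arctan2(r[1,0],r[0,0])),r[:,2],s["contact_force"])
E
```

```text
clock: 1.68
ee_pos: [0.4874, -0.2702, 0.3761]
orientation: [0.0, 0.991, -0.131, -0.0]
contact_force: [-0.8, -0.5, 0.1]
grip_width: 0.501
1.6833 [ 0.48738251 -0.2702387   0.37612916] -15.016004718857772 [-9.40237431e-04  6.13271241e-05 -9.99999556e-01] [-0.82299953 -0.50629729  0.1160856 ]
```

```bash
python3 -m creep '[[0.5,0,0,40,0],[0.5,0,0,80,0],[0.5,0,0,115,0],[0.5,0,0,140,0],[0.5,0,0,147,0],[0.5,0,0,147,0],[0.5,0,-6,147,0],[0.5,0,-12,147,0],[0.5,0,-16,147,0],[0.5,0,-18,147,0],[0.5,0,-18,147,0]]'
python3 - <<'E'
from h import *
im,d,p=cloud("scene"); save("s2",im[100:230,180:330].repeat(4,0).repeat(4,1))
E
```

```text
clock: 2.6
ee_pos: [0.4931, -0.2517, 0.2306]
orientation: [0.0, 0.992, -0.13, 0.001]
contact_force: [-0.3, 1.1, 0.0]
grip_width: 0.502
```

View pics/s2.png

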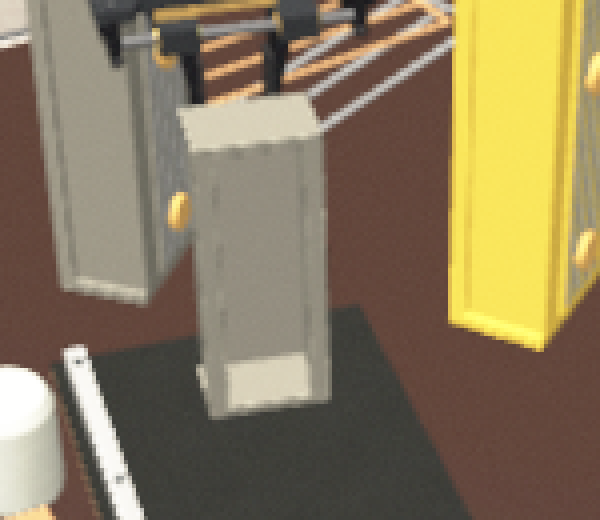

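The fingers (crop 195,85 and 275,75) are right behind the cover's top on its ribbed side. Next I tip it.

```bash
python3 -m creep '[[0.5,0,-3,0,0],[0.5,0,-6,0,0],[0.5,0,-9,0,0],[0.5,0,-13,0,0],[0.5,0,-17,0,0],[0.5,0,-21,0,0],[0.5,0,-25,0,0],[0.5,0,-29,0,0],[0.5,0,-33,0,0],[0.5,0,-37,0,0],[0.5,0,-41,0,0],[0.5,0,-45,0,0],[0.5,0,-49,0,0],[0.5,0,-53,0,0],[0.5,0,-57,0,0],[0.5,0,-61,0,0],[0.5,0,-65,0,0]]'
python3 -m creep '[[0.5,0,-4,0,0],[0.5,0,-8,0,0],[0.5,0,-8,0,0],[0.5,0,-8,0,0],[0.5,0,-8,0,0],[0.5,0,-8,0,0],[0.5,0,-8,0,0],[0.5,0,-8,0,0]]'
cat > cov.py <<'E'
from h import *
import sys
EX=np.array([.191,.982]);EY=np.array([-.982,.191])
for n in sys.argv[1:]:
    im,d,p=cloud(n); z=p[...,2]; hsv=cv2.cvtColor(im,cv2.COLOR_RGB2HSV)
    for lo,hi,nm in((.05,.09,"cov"),(.1,.28,"hi")):
        m=((z>lo)&(z<hi)&(p[...,0]>.4)&(p[...,0]<.66)&(p[...,1]>-.25)&(p[...,1]<.12)&(d>0)&(hsv[...,2]>90)).astype(np.uint8)
        k,l,st,c=cv2.connectedComponentsWithStats(m)
        for i in range(1,k):
            if st[i,4]>60:
                q=p[l==i]; r=cv2.minAreaRect((q[:,:2]*1000).astype(np.float32)); c0=np.array(r[0])
                print(n,nm,st[i,4],"c",c0.round(1),"uv",(EX@c0).round(1),(EY@c0).round(1),"size",np.round(r[1],1),"ang",round(r[2],1),"z",np.percentile(q[:,2],[2,50,98]).round(3))
    save(f"{n}_{int(state()['clock']*100)}",im); print(f"{n}_{int(state()['clock']*100)}")
E
python3 cov.py top scene
```

```text
clock: 4.07
ee_pos: [0.5093, -0.1893, 0.2295]
orientation: [-0.0, 0.991, -0.131, -0.0]
contact_force: [0.2, 0.4, 0.9]
grip_width: 0.497
clock: 4.73
ee_pos: [0.5112, -0.1822, 0.2295]
orientation: [-0.0, 0.991, -0.131, -0.0]
contact_force: [0.3, 0.1, -0.1]
grip_width: 0.499
top cov 3107 c [547.5 -45. ] uv 60.4 -546.2 size [230.2  89. ] ang 75.2 z [0.062 0.068 0.075]
top_478
scene cov 1937 c [547.3 -44.8] uv 60.5 -546.0 size [236.3  89.6] ang 75.3 z [0.053 0.067 0.075]
scene_483
```

The cover has fallen onto its flange side: centre (0.547, -0.045), top surface z about 0.067, yaw 75.2° against the board's 79°. Next I go round to its robot side, turn the open fingers parallel to the fence and descend.

```bash
python3 -m creep '[[0.3,-10,-18,0,-0.12],[0,-20,-36,0,-0.24],[0,-31,-54,0,-0.36],[0,-42,-72,0,-0.48],[0,-52,-90,0,-0.6],[0,-63,-108,0,-0.72],[0,-74,-126,0,-0.84],[0,-81,-136,0,-0.96],[0,-81,-136,0,-1.08],[0,-81,-136,0,-1.2],[0,-81,-136,0,-1.32],[0,-81,-136,30,-1.44],[0,-81,-136,60,-1.56],[0,-81,-136,90,-1.64],[0,-81,-136,120,-1.64],[0,-81,-136,120,-1.64],[0,-81,-136,120,-1.64]]'
cat > st.py <<'E'
from h import *
EX=np.array([.191,.982]);EY=np.array([-.982,.191])
s=state();r=rot(s["orientation"]);e=s["ee_pos"]*1000;f=np.array(s["contact_force"])
print("t",round(s["clock"],2),"uv",(EX@e[:2]).round(1),(EY@e[:2]).round(1),"z",e[2].round(1),"yaw",np.degrees(np.arctan2(r[1,0],r[0,0])).round(2),"Fuv",(EX@f[:2]).round(1),(EY@f[:2]).round(1),f[2].round(1),"j",np.round(s["joint_positions"],2))
E
python3 st.py
```

```text
clock: 6.25
ee_pos: [0.4674, -0.0295, 0.1091]
orientation: [-0.001, 0.772, 0.636, -0.001]
contact_force: [0.8, 0.7, 0.5]
grip_width: 0.999
t 6.25 uv 60.3 -464.6 z 109.1 yaw 78.93 Fuv 0.8 -0.7 0.5 j [ 0.57  0.13 -0.63  2.02  0.09  1.03  1.28]
```

```bash
python3 -m creep '[[0,0,0,25,0],[0,0,0,50,0],[0,0,0,68,0],[0,0,0,76,0],[0,0,0,79,0],[0,0,0,79,0],[0,0,0,79,0]]'; python3 st.py; python3 -m creep '[[0,0,5,0,0],[0,0,10,0,0],[0,0,14,0,0],[0,0,18,0,0],[0,0,22,0,0],[0,0,26,0,0],[0,0,30,0,0],[0,0,34,0,0],[0,0,38,0,0]]'; python3 st.py;python3 cov.py top
```

```text
clock: 6.83
ee_pos: [0.4695, -0.0297, 0.0321]
orientation: [0.001, 0.772, 0.636, 0.001]
contact_force: [1.2, -0.3, 0.0]
grip_width: 1.002
t 6.83 uv 60.5 -466.7 z 32.1 yaw 78.94 Fuv -0.1 -1.2 0.0 j [ 0.53  0.25 -0.62  2.08  0.19  0.86  1.19]
clock: 7.58
ee_pos: [0.5057, -0.037, 0.0304]
orientation: [-0.0, 0.772, 0.636, -0.0]
contact_force: [-2.2, -0.3, 0.4]
grip_width: 0.997
t 7.58 uv 60.2 -503.7 z 30.4 yaw 78.95 Fuv -0.7 2.1 0.4 j [ 0.51  0.32 -0.59  2.    0.23  0.89  1.17]
top cov 807 c [569.    3.5] uv 112.2 -558.1 size [134.2  89. ] ang 77.6 z [0.062 0.068 0.073]
top cov 503 c [ 543.8 -128.2] uv -22.1 -558.5 size [62.8 88.2] ang 81.8 z [0.062 0.068 0.076]
top hi 465 c [520.1  33.2] uv 131.9 -504.4 size [46.9 75. ] ang 81.5 z [0.109 0.129 0.134]
top hi 107 c [ 503.9 -128.9] uv -30.3 -519.5 size [52.8 18.5] ang 12.8 z [0.125 0.129 0.135]
top_763
```

```bash
python3 -m creep '[[0,0,4,0,0],[0,0,8,0,0],[0,0,12,0,0],[0,0,16,0,0],[0,0,20,0,0],[0,0,24,0,0],[0,0,28,0,0],[0,0,32,0,0],[0,0,36,0,0],[0,0,40,0,0],[0,0,43,0,0],[0,0,45,0,0],[0,0,46,0,0],[0,0,46,0,0],[0,0,46,0,0]]'; python3 st.py; python3 -m creep '[[0,0,1,0,0],[0,0,2,0,0],[0,0,3,0,0],[0,0,3,0,0]]';python3 st.py
```

```text
clock: 8.88
ee_pos: [0.551, -0.0458, 0.0308]
orientation: [0.0, 0.772, 0.636, 0.0]
contact_force: [0.3, -0.1, 0.8]
grip_width: 1.001
t 8.88 uv 60.3 -549.9 z 30.8 yaw 78.95 Fuv -0.1 -0.3 0.8 j [ 0.49  0.4  -0.57  1.89  0.27  0.92  1.17]
clock: 9.22
ee_pos: [0.5538, -0.0464, 0.0306]
orientation: [0.0, 0.772, 0.636, 0.0]
contact_force: [-1.5, 0.3, -0.5]
grip_width: 0.995
t 9.22 uv 60.3 -552.7 z 30.6 yaw 78.95 Fuv -0.0 1.5 -0.5 j [ 0.48  0.41 -0.57  1.88  0.27  0.93  1.17]
```

```bash
python3 -m creep '[[0,0,1,0,0],[0,0,2,0,0],[0,0,2,0,0]]'; python3 st.py; python3 -m creep '[[0,0,0.5,0,0],[0,0,1,0,0],[0,0,1,0,0]]';python3 st.py; python3 -m creep '[[0,0,0.5,0,0],[0,0,1,0,0],[0,0,1,0,0]]';python3 st.py
```

```text
clock: 9.47
ee_pos: [0.5554, -0.0467, 0.0305]
orientation: [-0.0, 0.772, 0.636, -0.0]
contact_force: [-2.9, 0.3, 1.3]
grip_width: 0.999
t 9.47 uv 60.3 -554.3 z 30.5 yaw 78.95 Fuv -0.3 2.9 1.3 j [ 0.48  0.41 -0.57  1.88  0.27  0.93  1.17]
clock: 9.72
ee_pos: [0.5556, -0.0467, 0.0303]
orientation: [-0.001, 0.772, 0.636, -0.001]
contact_force: [-5.9, 0.9, 3.4]
grip_width: 0.999
t 9.72 uv 60.3 -554.5 z 30.3 yaw 78.96 Fuv -0.3 5.9 3.4 j [ 0.48  0.41 -0.57  1.88  0.27  0.93  1.17]
clock: 9.97
ee_pos: [0.5557, -0.0467, 0.0301]
orientation: [-0.001, 0.772, 0.636, -0.001]
contact_force: [-9.5, 2.3, 6.1]
grip_width: 1.002
t 9.97 uv 60.3 -554.6 z 30.1 yaw 78.96 Fuv 0.4 9.8 6.1 j [ 0.48  0.41 -0.57  1.88  0.27  0.93  1.17]
```

```bash
python3 -m creep '[[0,0,0.5,0,0],[0,0,1,0,0],[0,0,1,0,0],[0,0,1,0,0],[0,0,1,0,0],[0,0,1,0,0],[0,0,1,0,0],[0,0,1,0,0],[0,0,1,0,0],[0,0,1,0,0],[0,0,1,0,0],[0,0,1,0,0],[0,0,1,0,0]]';python3 st.py; python3 cov.py scene
```

```text
clock: 11.05
ee_pos: [0.5558, -0.0467, 0.0299]
orientation: [-0.002, 0.772, 0.636, -0.002]
contact_force: [-13.7, 2.7, 8.3]
grip_width: 1.0
t 11.05 uv 60.3 -554.7 z 29.9 yaw 78.97 Fuv 0.0 13.9 8.3 j [ 0.48  0.42 -0.57  1.87  0.27  0.94  1.17]
scene cov 1693 c [614.1 -56.4] uv 61.9 -613.9 size [242.   81.1] ang 82.8 z [0.054 0.068 0.075]
scene hi 792 c [570.4 -42.1] uv 67.6 -568.2 size [67.7 99.6] ang 45.9 z [0.198 0.241 0.278]
scene hi 84 c [587.3 -44.9] uv 68.1 -585.3 size [130.5  13.6] ang 77.2 z [0.1   0.103 0.129]
scene_1110
```

```bash
ls pics
```

```text
s2.png
scene.png
scene_1110.png
scene_483.png
top.png
top_478.png
top_763.png
```

```bash
python3 -m creep '[[0,0,-4,0,0],[0,0,-15,0,0],[0,0,-30,0,0],[0.5,0,-30,-30,0],[1,0,-30,-65,0],[1,0,-30,-100,0],[1,-30,-10,-100,0],[1,-65,10,-100,0],[1,-100,30,-100,0],[1,-135,51,-100,0],[1,-150,51,-100,0],[1,-150,51,-100,0],[1,-150,51,-100,0]]';python3 st.py; python3 cov.py top scene
```

```text
clock: 12.18
ee_pos: [0.58, -0.2054, 0.1304]
orientation: [0.0, 0.773, 0.635, 0.0]
contact_force: [-0.2, 0.5, -1.0]
grip_width: 0.325
t 12.18 uv -91.0 -608.8 z 130.4 yaw 78.82 Fuv 0.4 0.3 -1.0 j [ 0.68  0.39 -0.52  1.66  0.21  1.15  1.49]
top cov 2572 c [609.9 -53.8] uv 63.7 -609.2 size [229.9  86.3] ang 78.9 z [0.061 0.068 0.075]
top cov 63 c [ 612.1 -166.8] uv -46.9 -633.0 size [10.1 38.8] ang 80.3 z [0.06  0.066 0.071]
top hi 941 c [ 590.3 -156.9] uv -41.3 -609.6 size [91.3 75.3] ang 79.3 z [0.202 0.228 0.233]
top_1223
scene cov 1913 c [610.5 -56.4] uv 61.2 -610.3 size [240.   89.5] ang 79.2 z [0.053 0.067 0.074]
scene_1228
```

```bash
ls -t pics|head -2; cp $(ls -t pics/scene*|head -1) pics/v.png
```

```text
scene_1228.png
top_1223.png
```

View pics/v.png

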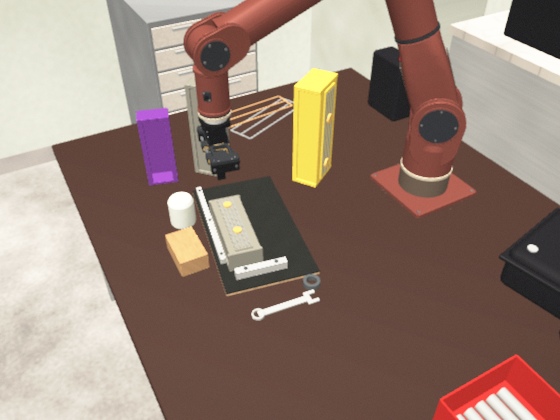

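The cover lies along the fence (centre pixel 235,232, yaw about 79°) and everything else looks undisturbed. Next I descend behind its foot end and push along the fence.

```bash
python3 -m creep '[[1,0,0,30,0],[1,0,0,60,0],[1,0,0,80,0],[1,0,0,89,0],[1,0,0,91,0],[1,0,0,91,0],[1,0,0,91,0]]';python3 st.py; python3 -m creep '[[1,4,0,0,0],[1,8,0,0,0],[1,12,0,0,0],[1,15,0,0,0],[1,18,0,0,0],[1,20,0,0,0],[1,20,0,0,0]]';python3 st.py; python3 -m creep '[[1,2,0,0,0],[1,4,0,0,0],[1,6,0,0,0],[1,8,0,0,0],[1,8,0,0,0]]';python3 st.py
```

```text
clock: 12.87
ee_pos: [0.581, -0.2039, 0.0411]
orientation: [0.001, 0.772, 0.636, 0.001]
contact_force: [0.0, -0.2, -0.5]
grip_width: 0.005
t 12.87 uv -89.3 -609.5 z 41.1 yaw 79.0 Fuv -0.2 -0.1 -0.5 j [ 0.66  0.48 -0.49  1.73  0.27  0.99  1.44]
clock: 13.45
ee_pos: [0.5838, -0.1839, 0.0396]
orientation: [-0.0, 0.772, 0.636, 0.0]
contact_force: [0.4, 0.8, 0.6]
grip_width: 0.003
t 13.45 uv -69.1 -608.5 z 39.6 yaw 78.99 Fuv 0.9 -0.2 0.6 j [ 0.63  0.48 -0.5   1.74  0.27  0.99  1.41]
clock: 13.87
ee_pos: [0.5852, -0.1765, 0.0395]
orientation: [-0.0, 0.772, 0.636, -0.0]
contact_force: [0.1, 0.1, 0.2]
grip_width: 0.004
t 13.87 uv -61.6 -608.4 z 39.5 yaw 78.96 Fuv 0.1 -0.1 0.2 j [ 0.62  0.48 -0.5   1.74  0.27  0.99  1.4 ]
```

```bash
python3 -m creep '[[1,2,0,0,0],[1,4,0,0,0],[1,6,0,0,0],[1,7,0,0,0]]';python3 st.py; python3 -m creep '[[1,2,0,0,0],[1,4,0,0,0],[1,5,0,0,0],[1,5,0,0,0]]';python3 st.py;python3 cov.py top
```

```text
clock: 14.2
ee_pos: [0.5866, -0.1695, 0.0395]
orientation: [-0.0, 0.772, 0.636, 0.0]
contact_force: [-1.0, -1.3, 0.2]
grip_width: 0.006
t 14.2 uv -54.4 -608.4 z 39.5 yaw 78.96 Fuv -1.5 0.8 0.2 j [ 0.61  0.48 -0.5   1.74  0.27  0.99  1.38]
clock: 14.53
ee_pos: [0.5872, -0.1664, 0.0396]
orientation: [0.001, 0.772, 0.635, -0.001]
contact_force: [-0.6, -5.2, -0.6]
grip_width: 0.007
t 14.53 uv -51.2 -608.4 z 39.6 yaw 78.89 Fuv -5.2 -0.4 -0.6 j [ 0.6   0.48 -0.5   1.74  0.27  0.99  1.38]
top cov 2046 c [612.7 -40. ] uv 77.7 -609.3 size [229.3  86.9] ang 79.0 z [0.06  0.068 0.075]
top cov 178 c [ 605.1 -122.9] uv -5.1 -617.7 size [30.6 38.2] ang 78.0 z [0.065 0.071 0.078]
top hi 720 c [ 598.  -113.7] uv 2.6 -608.9 size [83.  75.4] ang 79.0 z [0.11  0.138 0.246]
top_1458
```

```bash
python3 -m creep '[[1,0.5,0,0,0],[1,1,0,0,0],[1,1,0,0,0]]';python3 st.py; python3 -m creep '[[1,0.5,0,0,0],[1,1,0,0,0],[1,1,0,0,0]]';python3 st.py
```

```text
clock: 14.83
ee_pos: [0.5872, -0.1663, 0.0395]
orientation: [0.001, 0.772, 0.635, -0.001]
contact_force: [-1.7, -8.0, -0.3]
grip_width: 0.005
t 14.83 uv -51.2 -608.4 z 39.5 yaw 78.85 Fuv -8.2 0.2 -0.3 j [ 0.6   0.48 -0.5   1.74  0.27  0.99  1.37]
clock: 15.08
ee_pos: [0.5872, -0.1663, 0.0396]
orientation: [0.001, 0.773, 0.635, -0.001]
contact_force: [-1.8, -10.2, 0.1]
grip_width: 0.006
t 15.08 uv -51.1 -608.4 z 39.6 yaw 78.81 Fuv -10.3 -0.2 0.1 j [ 0.6   0.48 -0.5   1.74  0.27  0.99  1.37]
```

Firm stop contact at about 10 N. I'll add a little, hold for a second, then back off and lift clear.

```bash
python3 -m creep '[[1,0.5,0,0,0],[1,1,0,0,0],[1,1,0,0,0],[1,1,0,0,0],[1,1,0,0,0],[1,1,0,0,0],[1,1,0,0,0],[1,1,0,0,0],[1,1,0,0,0],[1,1,0,0,0],[1,1,0,0,0],[1,1,0,0,0],[1,1,0,0,0],[1,1,0,0,0]]';python3 st.py; python3 -m creep '[[1,-3,0,0,0],[1,-10,0,0,0],[1,-25,0,0,0],[1,-40,0,0,0],[1,-40,0,-40,0],[1,-40,0,-80,0],[1,-40,-35,-110,0],[1,-40,-70,-110,0],[1,-60,-100,-110,0],[1,-80,-120,-110,0],[1,-80,-120,-110,0],[1,-80,-120,-110,0]]'
python3 st.py
python3 cov.py top scene
python3 - <<'E'
from h import *
EX=np.array([.191,.982]);EY=np.array([-.982,.191])
for n in("top","scene"):
    im,d,p=cloud(n); hsv=cv2.cvtColor(im,cv2.COLOR_RGB2HSV); z=p[...,2]
    u=p[...,:2]@EX*1000; v=p[...,:2]@EY*1000
    save("z"+n,cv2.resize(im[130:260,190:410] if n=="top" else im[170:300,150:340],None,fx=3.5,fy=3.5))
    w=(hsv[...,2]>150)&(hsv[...,1]<60)&(d>0)
    for nm,m in(("fence",(z>.022)&(z<.034)&w&(abs(v+663)<25)&(u>-190)&(u<160)),("stop",(z>.028)&(z<.04)&w&(abs(u-202)<20)&(abs(v+578)<75))):
        r=cv2.minAreaRect((p[m][:,:2]*1000).astype(np.float32));c=np.array(r[0]);print(n,nm,(EX@c).round(1),(EY@c).round(1),np.round(r[1],1),round(r[2],2))
E
```

```text
clock: 16.25
ee_pos: [0.5872, -0.1662, 0.0395]
orientation: [0.001, 0.773, 0.634, -0.002]
contact_force: [-2.3, -12.4, 0.3]
grip_width: 0.0
t 16.25 uv -51.1 -608.4 z 39.5 yaw 78.76 Fuv -12.6 -0.1 0.3 j [ 0.6   0.48 -0.5   1.74  0.27  0.99  1.37]
clock: 17.25
ee_pos: [0.454, -0.2185, 0.15]
orientation: [0.0, 0.773, 0.635, -0.0]
contact_force: [0.1, 1.2, -0.1]
grip_width: 0.001
t 17.25 uv -127.9 -487.6 z 150.0 yaw 78.82 Fuv 1.2 0.1 -0.1 j [ 0.85  0.14 -0.52  1.9   0.08  1.12  1.67]
top cov 2988 c [613.4 -40.6] uv 77.3 -610.2 size [230.1  88.7] ang 78.9 z [0.061 0.068 0.075]
top hi 824 c [ 464.3 -168.6] uv -76.9 -488.2 size [88.3 72.8] ang 79.1 z [0.221 0.248 0.252]
top_1730
scene cov 1928 c [613.8 -41.8] uv 76.2 -610.7 size [239.5  90.6] ang 78.7 z [0.053 0.068 0.074]
scene hi 66 c [ 490.7 -198.1] uv -100.8 -519.7 size [101.2  15.3] ang 77.8 z [0.215 0.23  0.248]
scene_1735
top fence -13.4 -663.2 [319.2  16.5] 78.91
top stop 198.3 -578.3 [ 28.1 133.9] 78.89
scene fence -7.3 -660.5 [334.2  20. ] 78.95
scene stop 202.4 -578.7 [ 27.9 134.4] 77.95
```

View pics/ztop.png

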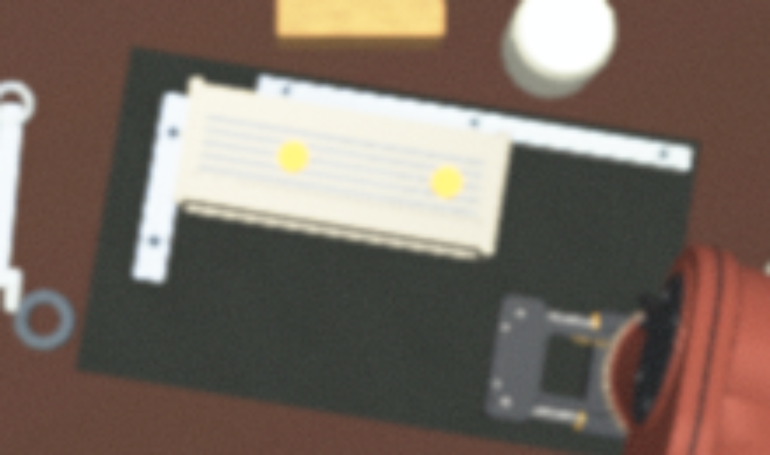

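The top view shows the cover (crop 340,165) flat, with its end against the stop (160,190) and its side against the fence. The spanner, nut, carton and can are in place and the gripper is clear. I'm handing in.

```bash
python3 -c "
from bench import manip,state
print(manip.sign_off(),state()['clock'])"
```

```text
the job is handed in; nothing more can be done
the job is handed in; nothing more can be done
```

The job is handed in. I tipped the cover onto its flange side, pressed it squarely against the fence at about 14 N for 1 s, then slid it to the end stop and pressed there at about 12.5 N for 1 s. I then backed off and lifted clear. It took about 17.5 s of robot time.

**Last checks, from the images:**

| Check | Measured | Allowed |
|---|---|---|
| Cover centre from the stop's middle | -124.9 mm | -127.5 to -122 mm |
| Cover centre from the fence's middle | 52.9 mm | 49.5 to 55.5 mm |
| Cover yaw against the fence | about 78.9° for both | within 0.03 rad |

- **Bystanders:** the spanner, nut, carton and can look unmoved. I judged this by eye and did not re-measure them.
- **Disagreements:** the final re-measurement of the bars was noisy. The top view put the stop's middle about 4 mm off its first value, with its width reading too large, and the scene view put the fence's about 2.5 mm off. I used the first stop value, because the scene view repeated it and the contact felt at the stop agreed with it. I used the top view's fence value, which came out the same both times.
- **Fence press:** I also saw about 8 N of upward force on the tool. The cover stayed flat afterwards.

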